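# Put the disc gauges away in the hatched gauge chest

## Task

Put the disc gauges away: move the brass ring from the chest's run-out onto the blue pad, lift the hatch just off its seat and slide it along its channels (not up out of them) right to the far stop and let it lie there, then stand every disc from the cradle upright between the tines in the well, one to a slot. Then slide the hatch back and let it down fully into its seat, with the ring still on the pad; disturb nothing else.

Things in the scene. Friction and masses are not known exactly. Their poses are not given: they have to be found in the camera images.
- chest: Green gauge chest fixed to the bench, 134 (x) x 364 (y) x 94 mm high; origin on the bench under its middle, y along its length. The hatch covers a well in its -y half; its +y half is a solid steel run-out deck, 82 mm up, y -1 to 173 mm. Its long side walls, 118 mm apart, tops 12 mm over the deck, are the hatch's channels (3 mm play each side). Stops 8 mm over the deck close both ends (y -175, 173).
- chest_seat (a point): Middle of the hatch's recess (174 mm long), on the seat ledge 72 mm up, 10 mm below the deck: the centre of the hatch's underside when shut. Axes as the chest's. Under it the open well is 96 (x) x 152 (y) mm, with three upright slots between brass tines.
- chest_runout (a point): Centre of the hatch's underside when it lies on the run-out deck against the far stop (177 mm from the seat along chest +y, 10 mm higher). Axes as the chest's.
- hatch_grip (a point): On the red rib handle of the loose aluminium hatch, 30 mm above the centre of the hatch's underside. Plate 112 (x) x 168 (y) x 8 mm, 0.35 to 0.7 kg; the rib stands on its middle, 60 mm long in x, 14 mm thick in y; pinch it along y, top 44 mm above the hatch's underside. Shut, it lies 10 mm down in its recess and must rise 10 mm to pass onto the deck.
- ring_center (a point): Centre (half-way up) of a loose brass thread ring, 44 mm outside diameter, 26 mm bore, 28 mm high, standing at first on the run-out deck, in the hatch's way. Gripped on its top 13 mm the fingers clear the channels and stop.
- pad_top (a point): Centre of the top of the fixed blue round pad on the bench, 100 mm across, 3 mm thick.
- cradle: Fixed beech cradle, 74 (x) x 170 (y) mm; origin on the bench under its middle. Up to three discs lean in it 50 mm apart along its y, 0.26 rad off upright, their tops towards its +y. Each rests on two little rails and against a low back board that ends 36 mm short of the disc's top edge.
- slot1 (a point): Slot 1 of 3 in the well, 44 mm apart along chest y: where the centre of a disc standing in it lies (38 mm above the bench). The disc's faces look along chest y. Four tines with tops 40 mm above the bench leave 15 mm for the 10 mm disc; two low rails stop it rolling. Let go by opening the fingers only to a 25 mm gap, clear of neighbours.
- disc1_center (a point): Centre of loose steel disc gauge 1 (absent in some starts), 60 mm diameter, 10 mm thick, 0.2 kg; its y axis is the disc's axis (across its faces). Pinch it across its faces near the top edge, fingers in line with its lean.
- slot2 (a point): Slot 2 of 3 in the well, 44 mm apart along chest y: where the centre of a disc standing in it lies (38 mm above the bench). The disc's faces look along chest y. Four tines with tops 40 mm above the bench leave 15 mm for the 10 mm disc; two low rails stop it rolling. Let go by opening the fingers only to a 25 mm gap, clear of neighbours.
- disc2_center (a point): Centre of loose steel disc gauge 2 (absent in some starts), 60 mm diameter, 10 mm thick, 0.2 kg; its y axis is the disc's axis (across its faces). Pinch it across its faces near the top edge, fingers in line with its lean.
- slot3 (a point): Slot 3 of 3 in the well, 44 mm apart along chest y: where the centre of a disc standing in it lies (38 mm above the bench). The disc's faces look along chest y. Four tines with tops 40 mm above the bench leave 15 mm for the 10 mm disc; two low rails stop it rolling. Let go by opening the fingers only to a 25 mm gap, clear of neighbours.
- disc3_center (a point): Centre of loose steel disc gauge 3 (absent in some starts), 60 mm diameter, 10 mm thick, 0.2 kg; its y axis is the disc's axis (across its faces). Pinch it across its faces near the top edge, fingers in line with its lean.
- mug: White tea mug, 80 mm wide, 90 mm high, on the bench; origin at its underside. A bystander: leave it alone.
- snap: Blackened snap gauge, about 75 mm, lying on the bench; origin at its underside. A bystander: leave it alone.
- plug: Plug gauge, 100 mm long, on the bench near the robot; origin at its underside. A bystander: leave it alone.
There are look-alikes about, which are no part of the job. Of the things like the part that bears hatch_grip, leave any that is turquoise; of the rest the larger one is meant.

How it is judged (in metres and radians):
On the way, in this order (a step that is already met when the one before it is completed fails the run):
1. The hatch lies on the run-out deck against the far stop, let go (y of hatch_grip in the frame of chest_runout between -0.008 and 0.006 m and z of hatch_grip in the frame of chest_runout between 0.027 and 0.033 m and contact force between the fingers and hatch below 0.2 N), for 0.2 s.
2. Every disc stands in a slot, with the hatch still open ((distance between disc1_center and slot1 below 0.009 m or distance between disc1_center and slot2 below 0.009 m or distance between disc1_center and slot3 below 0.009 m) and angle between disc1_center's own y axis and vertical between 1.37 and 1.77 rad and (distance between disc2_center and slot1 below 0.009 m or distance between disc2_center and slot2 below 0.009 m or distance between disc2_center and slot3 below 0.009 m) and angle between disc2_center's own y axis and vertical between 1.37 and 1.77 rad and (distance between disc3_center and slot1 below 0.009 m or distance between disc3_center and slot2 below 0.009 m or distance between disc3_center and slot3 below 0.009 m) and angle between disc3_center's own y axis and vertical between 1.37 and 1.77 rad and y of hatch_grip in the frame of chest_runout between -0.03 and 0.01 m and contact force between the fingers and disc1 below 0.2 N and contact force between the fingers and disc2 below 0.2 N and contact force between the fingers and disc3 below 0.2 N), for 0.2 s.
At the end, for the whole second after the job is handed in: Hatch down in its seat (within 3 mm in height and 6 mm sideways, level), every disc upright (within 0.2 rad) in a slot of its own (centre within 9 mm of the slot's), the ring standing on the pad (centre within 28 mm of the pad's), all at rest (y of hatch_grip in the frame of chest_seat between -0.006 and 0.006 m and x of hatch_grip in the frame of chest_seat between -0.006 and 0.006 m and z of hatch_grip in the frame of chest_seat between 0.027 and 0.033 m and angle between the z axis of hatch_grip and the z axis of chest_seat, either way round below 0.03 rad and (distance between disc1_center and slot1 below 0.009 m or distance between disc1_center and slot2 below 0.009 m or distance between disc1_center and slot3 below 0.009 m) and angle between disc1_center's own y axis and vertical between 1.37 and 1.77 rad and (distance between disc2_center and slot1 below 0.009 m or distance between disc2_center and slot2 below 0.009 m or distance between disc2_center and slot3 below 0.009 m) and angle between disc2_center's own y axis and vertical between 1.37 and 1.77 rad and (distance between disc3_center and slot1 below 0.009 m or distance between disc3_center and slot2 below 0.009 m or distance between disc3_center and slot3 below 0.009 m) and angle between disc3_center's own y axis and vertical between 1.37 and 1.77 rad and horizontal distance between ring_center and pad_top below 0.028 m and z of ring_center in the frame of pad_top between 0.011 and 0.017 m and linear speed of each of ring, hatch below 0.02 m/s); the robot touches nothing.
It fails at once if the hatch is lifted out of its channels (z of hatch_grip in the frame of chest_runout above 0.055 m).
It fails at once if a bystander is moved (distance of any of mug, snap, plug from where it was at the start of the episode above 0.025 m).
Of disc1, disc2, disc3 only 2 to 3 are there at a start; the rules pass over those that are not, and their reading is None.
At some moment in a run one of ring may be knocked a few centimetres aside while the robot is not near it.
It also fails if it takes over 210 s, if anything falls off the work surface, if the arm or the gripper's body presses on something with over 40 N, if the wrist force passes 120 N, or if a joint passes its speed limit or range.

## Robot

A 6-joint arm with a two-finger parallel gripper is mounted at the origin on the work surface. World frame = base frame: x ahead of the robot, y to its left, z up, the work surface at z = 0. Lengths are in mm, angles in degrees, forces in N, time in s.
With the tool pointing down it reaches from about 350 to 850 mm from the base axis. Payload 8.1 kg.
Tool frame: the origin (TCP) lies on the centre line of the jaws, within the pads' length; the fingertips stand 19 mm ahead of it and the grasp point (between the pads) is the TCP; z points along the fingers, y is the direction in which the jaws open and shut (so a half turn about z gives the same grasp; the last joint's range is limited). The gripper opens to 85 mm and grips with 20 to 120 N. Pads are 22 mm wide; open, the fingers measure 114 mm over their backs; the gripper's body (76 mm by 85 mm) begins 54 mm behind the grasp point. The pads swing forward as they close: fully open they stand 13 mm farther back than shut.
Start: joints at [-76.799, 7.471, 85.268, -0, 87.261, -4.893], TCP at [186.366, -570.327, 225.692] pointing down, gripper open.
Joint ranges: [-169.43, 169.43], [-51.17, 129.36], [1.28, 143.12], [-76.62, 256.62], [0, 156.53], [-152.29, 152.29]. Speed limits (degrees/s): [136.94, 136.94, 159.86, 180, 180, 180].

## Interface

Orientations are given as [roll, pitch, yaw] about the fixed x, y, z axes, in that order (R = Rz(yaw) Ry(pitch) Rx(roll)).
In Python, from bench import r, viewer gives the robot as it stands.
- The arm moves only by the tool carry_out, never from a script. Its argument "commands" is a list that holds one entry, the list of rows, each a list of 7 numbers: the finger opening in mm, from 0 to 85.4, then the shift along the tool's x, y, z in mm, then the turn, a rotation vector about the tool's x, y, z in degrees. A call has 1 to 5 rows; each row is the pose to reach, as a shift and turn from the pose commanded when the call began, along the tool's axes at that moment; what a row does not reach only later rows make up. A row lasts 1/8 s, in which the tool goes at most 62.5 mm and 10.7 degrees, less where a joint would pass 70% of its speed; a pose out of reach is approached as far as the arm can. A call with a gripper value outside its range is refused whole. The fingers move at their own pace and stop on an object; "grip_force" is the grip in N (left out, the last holds). Time passes only in rows, so rows that repeat a pose let the fingers close. It gives the time, the measured TCP pose, the force and the opening at its end, in the units of the state.
- r.sense(): the state, without advancing time (a new reading comes with each control period).
- viewer.snapshot(name): name is "scene" or "top" or "wrist"; returns the picture (420x560x3 uint8, red, green, blue); there is no depth.
- viewer.calibration(name): a dict with "camera_matrix" (3x3 intrinsics, pixels), "k1" (the pictures are not rectified: a ray, as slopes to the right and down, at radius r is drawn at 1 + k1 r^2 times it, then the intrinsics apply), "rvec" (rotation vector, rad) and "tvec" (3), from world to camera coordinates, as OpenCV has them. Camera axes: x right, y down, z forward; pixel columns grow to the right and rows downward; lengths in mm; the calibration is good to about 2 mm. A picture is of the moment at which its call begins: read the wrist's pose just before it. calibration takes no time and is no camera call; for the wrist camera it gives the pose at the moment of the call.
- r.hand_in(): hands the job in, once; it reports no verdict.
The state is a dict: "time": time; "joint_pos": joint angles; "qd": joint speeds; "joint_efforts": joint torques, N m; "tool_pos": TCP position; "tcp_rot": TCP orientation; "ft_force": force on the tool from outside, world axes, zero at the start; "wrist_torque": the same for the moment, N m; "finger_gap": finger opening in mm.
Only numpy, scipy, OpenCV 4.12 (cv2) and the standard library are available. Lean on these libraries where they do the work, as an engineer would, in place of code of your own. Each camera call takes 0.05 s, during which the arm holds its last target. There are 200 camera calls.

## Working session

There is one attempt and no reset: what is moved stays moved. The work goes in short steps, Python scripts to look and compute and a tool call to move; the robot and the scene stay as the last step left them, time stands still between calls to the robot, and variables do not carry over. Pictures are saved under pics/ and viewed, about 12 in all and at most 16, crops included, and the job is handed in when it is done.

Besides the shell and the picture viewer there is one more tool, called after ">>>" by a JSON object that holds its "api" and its "payload". carry_out: Moves the arm, as the interface text tells. Its arguments: {"type":"object","properties":{"commands":{"type":"array","items":{"type":"array","items":{"type":"array","items":{"type":"number"}}}},"grip_force":{"type":"number"}},"required":["commands"]}

```bash
ls; mkdir -p pics
cat > h.py <<'E'
import numpy as np, cv2
from bench import r, viewer
def cal(n):
    c=viewer.calibration(n); K=np.array(c["camera_matrix"],float); R=cv2.Rodrigues(np.array(c["rvec"],float))[0]
    return K,float(c["k1"]),R,np.array(c["tvec"],float).ravel()
def ray(c,uv):
    K,k1,R,t=c; d=(np.array(uv,float)-K[:2,2])/[K[0,0],K[1,1]]; s=d.copy()
    for _ in range(30): s=d/(1+k1*(s@s))
    o=-R.T@t; v=R.T@np.r_[s,1]; return o,v/np.linalg.norm(v)
def onz(c,uv,z):
    o,v=ray(c,uv); return o+v*(z-o[2])/v[2]
def proj(c,P):
    K,k1,R,t=c; q=R@np.array(P,float)+t; s=q[:2]/q[2]; s=s*(1+k1*(s@s)); return s*[K[0,0],K[1,1]]+K[:2,2]
def snap(n,f=None,scale=1):
    c=cal(n); im=viewer.snapshot(n)[:,:,::-1].copy()
    if f: cv2.imwrite(f"pics/{f}.png",cv2.resize(im,None,fx=scale,fy=scale))
    return c,im
def tri(c1,u1,c2,u2):
    o,v=ray(c1,u1);p,w=ray(c2,u2); s=np.linalg.lstsq(np.c_[v,-w],p-o,rcond=None)[0]
    a,b=o+s[0]*v,p+s[1]*w; return (a+b)/2,np.linalg.norm(a-b)
E
python3 - <<'E'
from h import *
for n in("scene","top","wrist"):
    c,im=snap(n,n+"0",1.4); cv2.imwrite(f"raw_{n}.png",im); print(n,-c[2].T@c[3])
s=r.sense();print(s)
E
```

```text
pics
scene [1170.30884817 -508.591521    651.36392458]
top [ 334.76340981   -4.36268818 1076.21410774]
wrist [ 259.02339171 -545.93270408  371.86393189]
{'time': 0.15, 'joint_pos': array([-7.68004392e+01,  7.50805317e+00,  8.53162398e+01, -3.80078520e-04,
        8.72625535e+01, -4.89175754e+00]), 'qd': array([ 0.01990839, -0.14149097, -0.12520956,  0.07768459, -0.06307849,
       -0.01838762]), 'joint_efforts': array([-4.47048615e-04, -5.70067084e+01, -5.01158202e+01, -3.18463290e-04,
        9.69405693e-03,  6.13263842e-05]), 'tool_pos': array([ 186.24810909, -569.88731075,  224.84295487]), 'tcp_rot': array([-1.79913437e+02, -7.02747476e-03,  1.80913315e+01]), 'ft_force': array([ 0.29195699, -0.01918316, -0.2492177 ]), 'wrist_torque': array([-0.01352083, -0.01010616,  0.00796023]), 'finger_gap': 85.16440501740568}
```

View pics/top0.png

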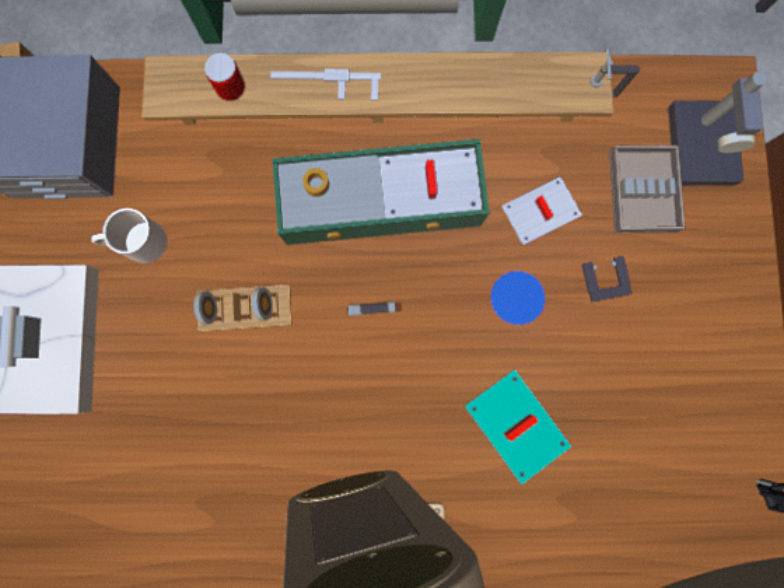

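View pics/scene0.png

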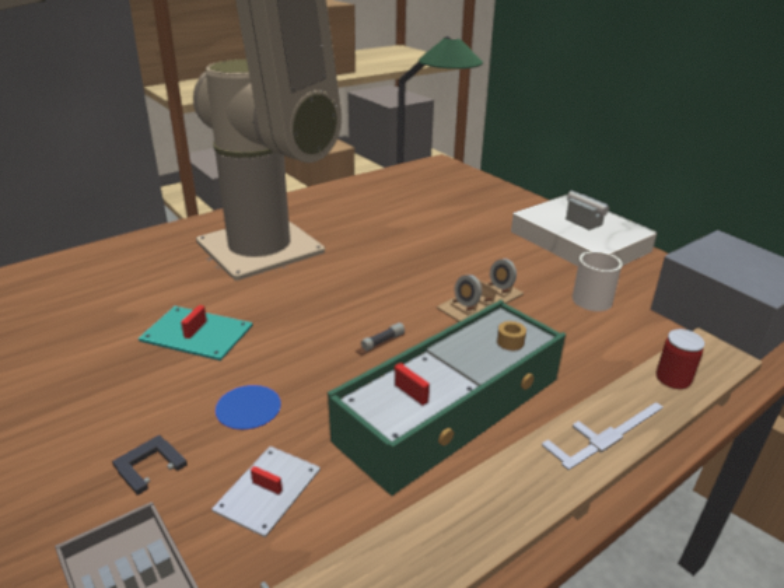

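Top view (784-px scale): chest with corners about (274,158), (480,141), (488,212), (283,240); hatch rib at (432,178), ring at (315,181), pad at (518,298); cradle with two discs at (208,305) and (263,303), middle place empty. The smaller white plate and the turquoise plate are decoys.

Run:
```python
from h import *
im=cv2.imread("raw_top.png"); c=cal("top"); sc=cv2.imread("raw_scene.png"); cs=cal("scene")
def blobs(im,m,amin=25):
    n,l,s,ce=cv2.connectedComponentsWithStats(m.astype(np.uint8)); return [(ce[i],s[i,4],l==i) for i in range(1,n) if s[i,4]>=amin]
def hsv(im,lo,hi): return cv2.inRange(cv2.cvtColor(im,cv2.COLOR_BGR2HSV),np.array(lo),np.array(hi))>0
print("red");
for b in blobs(im,hsv(im,(0,190,120),(6,255,255))): print(b[0].round(1),b[1],onz(c,b[0],110).round(1))
print("blue")
for b in blobs(im,hsv(im,(105,180,100),(130,255,255)),200): print(b[0].round(1),b[1],onz(c,b[0],3).round(1))
print("brass")
for b in blobs(im,hsv(im,(12,140,120),(28,255,255)),25): print(b[0].round(1),b[1],onz(c,b[0],110).round(1))
g=hsv(im,(60,80,20),(88,255,130)); bl=[b for b in blobs(im,g,150)]
for b in bl:
    p=np.argwhere(b[2])[:,::-1]; h=cv2.convexHull(p.astype(np.int32)); print(b[0],b[1]); a=cv2.approxPolyDP(h,3,True)[:,0]
    for q in a: print(q,onz(c,q,94).round(1))
for q in [(208,305),(263,303),(208-13,305),(290,285),(292,325),(200,331),(194,290)]: print(q,onz(c,np.array(q)/1.4,60 if q[1]>300 and q[1]<310 else 15).round(1))
```

```text
red
[156.5  61. ] 57 [832.5 275.4 110. ]
[307.4 126.3] 109 [663.5 -88.3 110. ]
[388.4 147.9] 77 [ 609.5 -278.5  110. ]
[372.3 305.2] 130 [ 246.  -226.2  110. ]
blue
[369.4 212.3] 1067 [ 470.2 -252.3    3. ]
brass
[289.4 259. ] 133869 [351.3 -41.1 110. ]
[440.2  56.5] 55 [ 839.8 -417.6  110. ]
[224.8 129.2] 155 [658.2 107.7 110. ]
[237.7 167.1] 25 [565.9  76.8 110. ]
[146.93914474  12.99342105] 608
[157  30] [923.6 281.7  94. ]
[146  30] [924.1 309.4  94. ]
[130   0] [1007.5  353.7   94. ]
[158   1] [1003.3  282.    94. ]
[347.63519313  11.9527897 ] 466
[360   0] [1001.6 -230.2   94. ]
[351  27] [ 927.3 -204.4   94. ]
[340  28] [ 924.7 -176.7   94. ]
[339   0] [1001.7 -176.8   94. ]
[269.69726248 134.21900161] 1242
[348 151] [ 607.1 -185.6   94. ]
[248 169] [564.9  53.6  94. ]
[203 171] [561.1 160.5  94. ]
[198 163] [580.7 172.7  94. ]
[195 114] [702.4 182.   94. ]
[342 100] [ 735.1 -175.3   94. ]
(208, 305) [454.2 296.9  60. ]
(263, 303) [456.8 201.5  60. ]
(195, 305) [454.3 319.6  60. ]
(290, 285) [494.7 162.1  15. ]
(292, 325) [422.  157.7  15. ]
(200, 331) [412.5 323.4  15. ]
(194, 290) [487.1 336.7  15. ]
```

```bash
cat >> h.py <<'E'
from scipy.spatial.transform import Rotation as Ro
def go(x,y,z,yaw=None,tilt=0,cmd=None):
    """print tool-frame shift + rotvec from the present (measured) pose to the target; tilt = lean about chest x axis (tool roll)"""
    s=r.sense(); R0=Ro.from_euler('xyz',s["tcp_rot"],degrees=True)
    d=R0.inv().apply(np.array([x,y,z])-s["tool_pos"]); 
    rv=(R0.inv()*Ro.from_euler('zx',[0,0],degrees=True)*Ro.from_euler('Z',yaw,degrees=True)*Ro.from_euler('X',180+tilt,degrees=True)).as_rotvec(degrees=True) if yaw is not None else np.zeros(3)
    print("shift",d.round(1),"rot",rv.round(2),"rows~",max(np.linalg.norm(d)/62.5,np.linalg.norm(rv)/10.7).round(1))
E
python3 - <<'E'
from h import *
c=cal("wrist"); print("axis",c[2][2])
go(580,0,330,5.2)
E
```

```text
axis [-0.28749392 -0.09129838 -0.95342113]
shift [ 551.3 -419.6 -104.5] rot [-0.09  0.   12.89] rows~ 11.2
```

>>> {"api": "carry_out", "payload": {"commands": [[[85,45,-34,-20,0,0,2],[85,90,-68,-40,0,0,5],[85,135,-102,-60,0,0,8],[85,180,-136,-80,0,0,11],[85,225,-170,-100,0,0,12.9]]]}}

```text
time: 0.78
tool_pos: [348.1, -337.2, 326.2]
tcp_rot: [-180.0, -0.0, 5.1]
ft_force: [1.4, -0.3, -1.0]
finger_gap: 85.0
```

Run:
```python
from h import *
go(580,0,330,5.2)
```

```text
shift [ 261.  -315.2   -3.8] rot [-0.01 -0.01 -0.1 ] rows~ 6.5
```

>>> {"api": "carry_out", "payload": {"commands": [[[85,37,-45,0,0,0,0],[85,74,-90,0,0,0,0],[85,111,-135,0,0,0,0],[85,148,-180,0,0,0,0],[85,185,-225,0,0,0,0]]]}}

```text
time: 1.4
tool_pos: [512.0, -96.2, 325.6]
tcp_rot: [180.0, -0.0, 5.2]
ft_force: [0.5, -1.1, -0.2]
finger_gap: 85.0
```

>>> {"api": "carry_out", "payload": {"commands": [[[85,37,-45,0,0,0,0],[85,73,-87,0,0,0,0],[85,73,-87,0,0,0,0],[85,73,-87,0,0,0,0]]]}}

```text
time: 1.9
tool_pos: [575.9, -4.9, 325.2]
tcp_rot: [180.0, 0.1, 5.2]
ft_force: [-0.4, 0.5, 0.1]
finger_gap: 85.4
```

Run:
```python
from h import *
c,im=snap("wrist","w1",1.4); cv2.imwrite("raw_w1.png",im); np.savez("w1.npz",K=c[0],k=c[1],R=c[2],t=c[3])
print(r.sense()["tool_pos"])
for P in [(663.5,-88,116),(658,108,110),(454,297,60),(457,201,60),(655,-1,94)]: print(P,proj(c,P).round())
```

```text
[575.75666842  -5.49734272 325.52427758]
(663.5, -88, 116) [377.  85.]
(658, 108, 110) [166.  71.]
(454, 297, 60) [ 27. 235.]
(457, 201, 60) [103. 240.]
(655, -1, 94) [282.  85.]
```

View pics/w1.png

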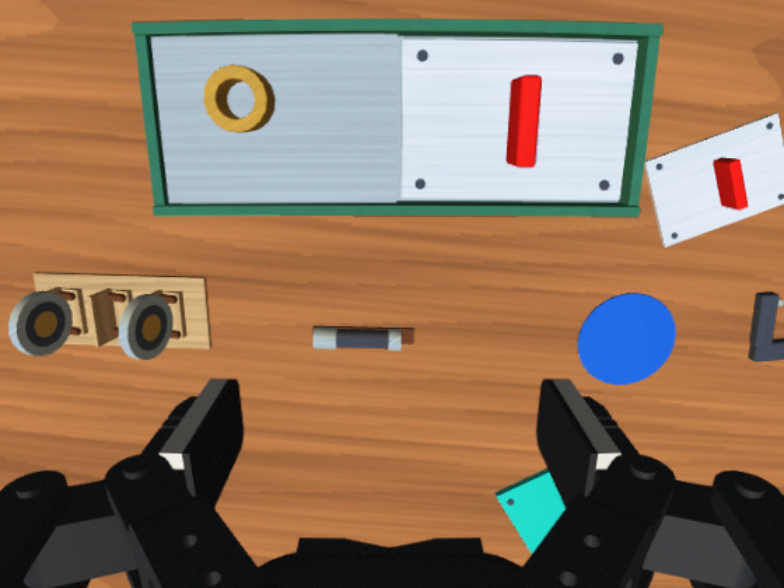

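Wrist view: chest outer rim corners (133,23), (662,25), (640,214), (155,213); ring about (240,98); rib about (523,120); pad (627,338); discs at (40,323) and (147,325), their tops leaning left (+y), the middle place empty; plug gauge at (363,338).

Run:
```python
from h import *
d=np.load("w1.npz"); c=(d["K"],float(d["k"]),d["R"],d["t"]); im=cv2.imread("raw_w1.png")
H=cv2.cvtColor(im,cv2.COLOR_BGR2HSV)
def m(lo,hi): return cv2.inRange(H,np.array(lo),np.array(hi))
g=m((60,80,30),(85,255,190)); g[170:]=0
n,l,s,ce=cv2.connectedComponentsWithStats(g); i=1+np.argmax(s[1:,4]); p=np.argwhere(l==i)[:,::-1]
a=cv2.approxPolyDP(cv2.convexHull(p.astype(np.int32)),4,True)[:,0]; Q=[onz(c,q,94) for q in a]
for q,w in zip(a,Q): print(q,(q*1.4).round(),w.round(1))
print("mean",np.mean(Q,0) if len(Q)==4 else "")
for name,mm,z in [("ring",m((15,120,100),(28,255,255)),96),("blue",m((105,180,100),(130,255,255)),3),("red",m((0,200,100),(6,255,255)),100)]:
    if name=="ring": mm[120:]=0
    n,l,s,ce=cv2.connectedComponentsWithStats(mm)
    for i in range(1,n):
        if s[i,4]>150:
            cn=cv2.findContours((l==i).astype(np.uint8),0,1)[0][0]; M=cv2.moments(cv2.convexHull(cn)); u=np.array([M["m10"]/M["m00"],M["m01"]/M["m00"]])
            print(name,s[i,4],(u*1.4).round(1),onz(c,u,z).round(1))
for q in [(34,272),(207,279),(211,348)]: print(q,onz(c,np.array(q)/1.4,10).round(1))
go(657,108,230,5.0)
```

```text
[472  18] [661.  25.] [ 734.9 -175.3   94. ]
[455 154] [637. 216.] [ 604.3 -187.2   94. ]
[110 153] [154. 214.] [572.5 171.4  94. ]
[95 16] [133.  22.] [703.8 182.2  94. ]
mean [653.89679927  -2.23556064  94.        ]
ring 1073 [235.3  98.2] [659.5 110.5  96. ]
blue 3462 [626.  338.3] [ 470.8 -250.7    3. ]
red 1289 [523.2 120.3] [662.7 -89.4 100. ]
red 620 [730.1 182.9] [ 635.8 -248.7  100. ]
(34, 272) [489.1 329.8  10. ]
(207, 279) [497.3 160.9  10. ]
(211, 348) [426.4 158.2  10. ]
shift [  91.2 -105.8   95.4] rot [0.02 0.03 0.17] rows~ 2.7
```

>>> {"api": "carry_out", "payload": {"commands": [[[85,30,-35,30,0,0,0],[85,60,-70,60,0,0,0],[85,93,-108,90,0,0,0],[85,93.5,-108,125,0,0,0],[85,93.5,-108,125,0,0,0]]]}}

```text
time: 2.58
tool_pos: [657.1, 109.8, 196.7]
tcp_rot: [180.0, 0.4, 5.1]
ft_force: [-0.5, 0.1, -0.0]
finger_gap: 85.0
```

Run:
```python
from h import *
go(659.5,110.5,115,5.0)
c,im=snap("wrist"); H=cv2.cvtColor(im,cv2.COLOR_BGR2HSV); mm=cv2.inRange(H,np.array((15,120,100)),np.array((28,255,255)))
n,l,s,ce=cv2.connectedComponentsWithStats(mm)
for i in range(1,n):
    if s[i,4]>400:
        cn=cv2.findContours((l==i).astype(np.uint8),0,1)[0][0]; M=cv2.moments(cv2.convexHull(cn)); u=np.array([M["m10"]/M["m00"],M["m01"]/M["m00"]]); print(s[i],u,onz(c,u,96))
```

```text
shift [ 3.1 -0.5 81.7] rot [0.02 0.42 0.13] rows~ 1.3
[ 344    0  216   29 1145] [460.95398733  12.23613804] [789.09376596   8.42501699  96.        ]
[ 251  171   64   63 2108] [281.77991043 201.651045  ] [656.68177764 107.65318877  96.        ]
```

>>> {"api": "carry_out", "payload": {"commands": [[[85,1,1.5,40,0,0,0],[85,1,1.5,70,0,0,0],[85,1,1.5,81,0,0,0],[44,1,1.5,81,0,0,0],[38,1,1.5,81,0,0,0]]], "grip_force": 40}}

```text
time: 3.25
tool_pos: [662.1, 109.7, 122.5]
tcp_rot: [-180.0, -0.2, 5.2]
ft_force: [0.3, -0.2, -0.2]
finger_gap: 50.9
```

>>> {"api": "carry_out", "payload": {"commands": [[[38,0,0,0,0,0,0],[38,0,0,0,0,0,0],[38,0,0,0,0,0,0]]]}}

```text
time: 3.62
tool_pos: [660.7, 109.9, 120.0]
tcp_rot: [180.0, -0.0, 5.2]
ft_force: [0.5, 0.1, 0.0]
finger_gap: 38.3
```

Run:
```python
from h import *
c,im=snap("wrist","w2",1.2);print(r.sense()["tool_pos"],r.sense()["finger_gap"])
```

```text
[660.6525787  109.90290617 119.82028736] 38.214626305285584
```

View pics/w2.png

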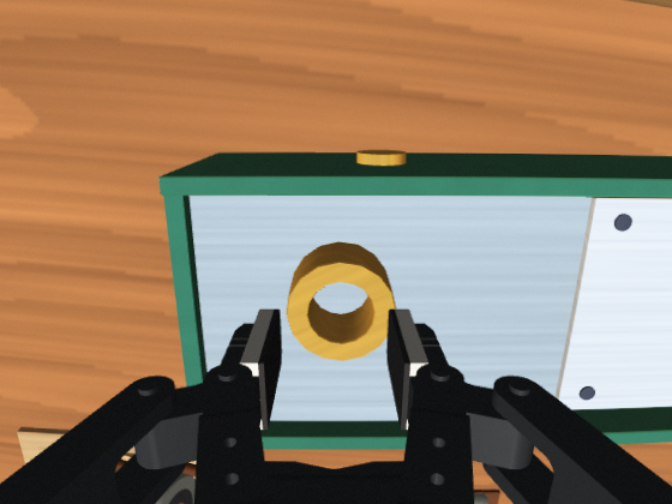

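Ring top face centre is at (342,312), still standing; the fingers at (278–390, 310) seem to be closed above or short of the ring. Checking numerically.

Run:
```python
from h import *
c=cal("wrist"); s=r.sense(); R=Ro.from_euler('xyz',s["tcp_rot"],degrees=True)
for q in [(11,19,19),(11,-19,19),(11,19,0),(11,19,12),(-11,19,12),(-11,19,19),(0,0,0)]: print(q,(proj(c,s["tool_pos"]+R.apply(q))*1.2).round())
print(onz(c,np.array((342,312))/1.2,110), onz(c,np.array((288,312))/1.2,110),onz(c,np.array((395,312))/1.2,110))
o=-c[2].T@c[3]; print(o)
```

```text
(11, 19, 19) [382. 276.]
(11, -19, 19) [288. 276.]
(11, 19, 0) [387. 295.]
(11, 19, 12) [384. 283.]
(-11, 19, 12) [382. 333.]
(-11, 19, 19) [380. 325.]
(0, 0, 0) [335. 323.]
[660.44788333 107.0661037  110.        ] [658.51741024 128.07393973 110.        ] [662.29441887  86.43125225 110.        ]
[736.83942376 117.08548371 266.93425022]
```

>>> {"api": "carry_out", "payload": {"commands": [[[75,0,2.5,0,0,0,0],[75,0,2.5,0,0,0,0],[75,0,2.5,0,0,0,0],[75,0,2.5,8,0,0,0],[75,0,2.5,12,0,0,0]]]}}

```text
time: 4.3
tool_pos: [660.3, 107.3, 106.6]
tcp_rot: [-180.0, 0.1, 5.2]
ft_force: [-0.2, -0.1, 0.2]
finger_gap: 75.1
```

>>> {"api": "carry_out", "payload": {"commands": [[[36,0,0,0,0,0,0],[36,0,0,0,0,0,0],[36,0,0,0,0,0,0],[36,0,0,0,0,0,0]]]}}

```text
time: 4.8
tool_pos: [661.0, 107.4, 108.0]
tcp_rot: [-180.0, -0.0, 5.2]
ft_force: [-0.3, 0.2, 0.7]
finger_gap: 36.3
```

Run:
```python
from h import *
c,im=snap("wrist","w3",1.2);print(r.sense()["tool_pos"],r.sense()["finger_gap"])
```

```text
[660.95646235 107.36511684 107.93096922] 36.11511610916241
```

View pics/w3.png

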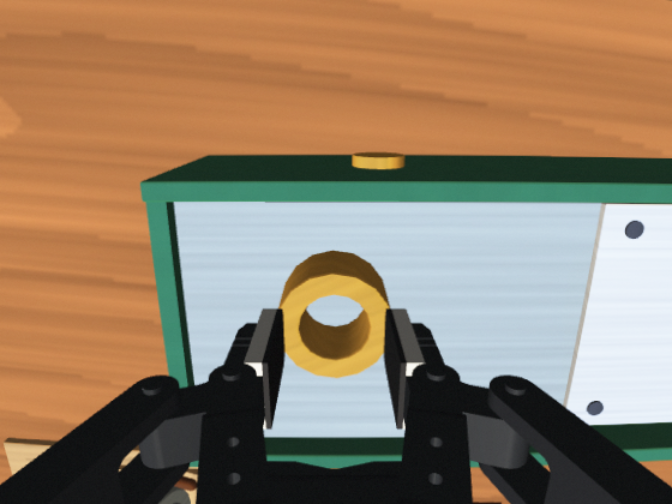

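Ring top face centre now (335,325), with fingers (283–385) overlapping its edges in the image; still looks like the tips are above it. Triangulating ring top and fingertip heights.

Run:
```python
from h import *
c=cal("wrist"); K,k,R,t=c
dz=119.82-107.93; dx=-.3; dy=-2.54
o=-R.T@t; o2=o-np.array([.3*1,-2.54,-dz])  # camera at w2
o2=np.array([736.839,117.085,266.934]); print(o,o2)
c2=(K,k,R,-R@o2)
for n,a,b in [("ringtop",(342,312),(335,325)),("corner",(160,178),(142,185)),("bore",(342,298),(335,311))]:
    p,e=tri(c2,np.array(a)/1.2,c,np.array(b)/1.2); print(n,p.round(1),round(e,1))
# fingertip: symmetric pair 36.1 apart, along tool y, seen at (283,310),(385,310)
s=r.sense(); Rt=Ro.from_euler('xyz',s["tcp_rot"],degrees=True)
for row,a,b,g in [(310,283,385,36.1)]:
    for z in (-15,-5,0,5,10,15,19):
        f=[]
        for x in (-11,-5,0,5,11): f.append((proj(c,s["tool_pos"]+Rt.apply((x,g/2,z)))*1.2).round())
        print(z,*f)
```

```text
[737.12595515 114.52081719 255.053301  ] [736.839 117.085 266.934]
ringtop [655.  106.5  98.5] 0.4
corner [703.6 182.9  94.2] 0.7
bore [664.3 107.5 105.1] 0.3
-15 [387. 371.] [388. 356.] [388. 343.] [389. 330.] [390. 314.]
-5 [384. 356.] [385. 341.] [385. 329.] [386. 317.] [386. 301.]
0 [383. 349.] [383. 335.] [384. 323.] [384. 310.] [385. 295.]
5 [381. 342.] [382. 328.] [382. 317.] [383. 305.] [383. 290.]
10 [380. 336.] [381. 322.] [381. 311.] [381. 299.] [382. 285.]
15 [379. 330.] [379. 316.] [380. 305.] [380. 294.] [381. 280.]
19 [378. 325.] [378. 312.] [379. 301.] [379. 290.] [380. 276.]
```

>>> {"api": "carry_out", "payload": {"commands": [[[70,0,0,0,0,0,0],[70,0,0,0,0,0,0],[70,0,0,0,0,0,0],[70,2,0,5,0,0,0],[70,2,0,5,0,0,0]]]}}

```text
time: 5.48
tool_pos: [662.5, 107.4, 101.8]
tcp_rot: [180.0, 0.1, 5.2]
ft_force: [-0.1, -0.3, 0.2]
finger_gap: 70.1
```

>>> {"api": "carry_out", "payload": {"commands": [[[70,0,0,3,0,0,0],[70,0,0,5,0,0,0],[70,0,0,5,0,0,0]]]}}

```text
time: 5.85
tool_pos: [662.6, 107.5, 97.4]
tcp_rot: [-180.0, 0.0, 5.2]
ft_force: [0.4, -0.1, 0.0]
finger_gap: 70.0
```

Run:
```python
from h import *
c,im=snap("wrist"); s=r.sense(); print(s["tool_pos"],s["ft_force"],s["finger_gap"]);cv2.imwrite("raw_w4.png",im)
H=cv2.cvtColor(im,cv2.COLOR_BGR2HSV); mm=cv2.inRange(H,np.array((15,120,60)),np.array((28,255,255)));n,l,st,ce=cv2.connectedComponentsWithStats(mm)
for i in range(1,n):
    if 1000<st[i,4]<9000: print(st[i])
```

```text
[662.72645864 107.53977403  97.54034776] [-0.13525015  0.17575099 -0.41561821] 69.86394598637185
[ 228  219  102  113 8084]
```

>>> {"api": "carry_out", "payload": {"commands": [[[40,0,0,0,0,0,0],[36,0,0,0,0,0,0],[36,0,0,0,0,0,0],[36,0,0,0,0,0,0]]]}}

```text
time: 6.4
tool_pos: [663.2, 107.5, 98.4]
tcp_rot: [180.0, -0.1, 5.2]
ft_force: [-1.2, -0.4, 4.6]
finger_gap: 41.1
```

>>> {"api": "carry_out", "payload": {"commands": [[[36,0,0,0,0,0,0],[36,0,0,0,0,0,0],[36,0,0,0,0,0,0]]]}}

```text
time: 6.78
tool_pos: [663.2, 107.5, 98.4]
tcp_rot: [180.0, -0.1, 5.2]
ft_force: [-0.8, -0.3, 6.1]
finger_gap: 40.9
```

Run:
```python
from h import *
c,im=snap("wrist","w4",1.2); s=r.sense(); print(s["tool_pos"],s["ft_force"],s["finger_gap"])
```

```text
[663.20181397 107.5155539   98.41172931] [-1.26772565 -0.07682522  4.90469794] 41.059338633336374
```

View pics/w4.png

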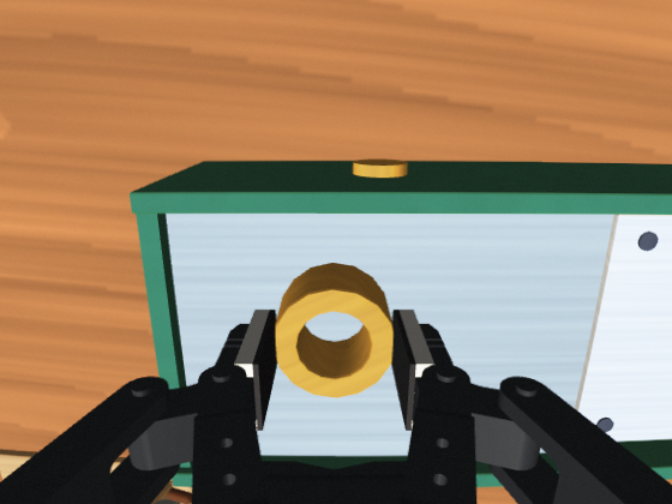

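The ring is now held (inner faces 275–393 touch it), but only by the tips: the real fingertips stand about 25 mm farther back than stated. Regripping lower.

>>> {"api": "carry_out", "payload": {"commands": [[[65,0,0,0,0,0,0],[65,0,0,0,0,0,0],[65,0,0,6,0,0,0],[65,0,0,10,0,0,0],[65,0,0,10,0,0,0]]]}}

```text
time: 7.45
tool_pos: [662.2, 107.5, 86.7]
tcp_rot: [-180.0, 0.1, 5.2]
ft_force: [-0.0, 0.6, 0.7]
finger_gap: 64.9
```

>>> {"api": "carry_out", "payload": {"commands": [[[40,0,0,0,0,0,0],[36,0,0,0,0,0,0],[36,0,0,0,0,0,0],[36,0,0,0,0,0,0]]]}}

```text
time: 7.95
tool_pos: [663.2, 107.6, 88.2]
tcp_rot: [-180.0, -0.1, 5.2]
ft_force: [0.7, -0.4, 2.1]
finger_gap: 42.2
```

>>> {"api": "carry_out", "payload": {"commands": [[[36,0,0,-15,0,0,0],[36,0,0,-40,0,0,0],[36,0,0,-80,0,0,0],[36,0,0,-80,0,0,0]]]}}

```text
time: 8.45
tool_pos: [665.6, 107.8, 173.5]
tcp_rot: [180.0, -0.5, 5.2]
ft_force: [0.6, 0.9, -1.5]
finger_gap: 41.9
```

Run:
```python
from h import *
c,im=snap("wrist","w5",1.2); s=r.sense(); print(s["tool_pos"],s["ft_force"],s["finger_gap"]); go(470.5,-251.5,168,5.0)
```

```text
[664.3243263  107.67479879 170.76547068] [-0.56536883  0.38126519 -1.22332693] 41.89758092511843
shift [-225.6  340.1    1.7] rot [ 0.   -0.27  0.19] rows~ 6.5
```

View pics/w5.png

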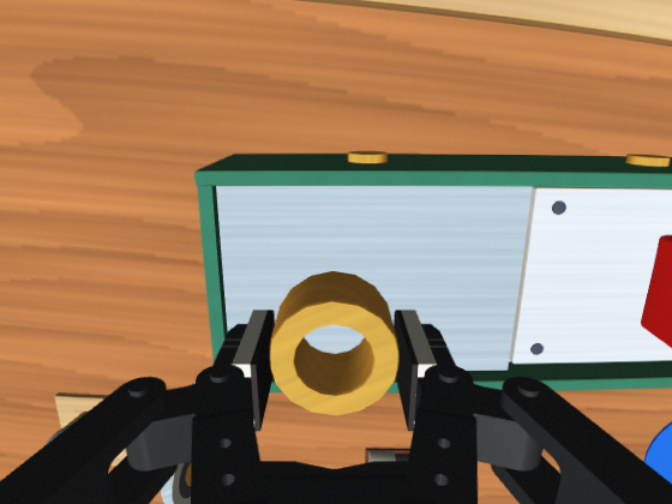

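>>> {"api": "carry_out", "payload": {"commands": [[[36,-34,51,0,0,0,0],[36,-68,102,0,0,0,0],[36,-102,153,0,0,0,0],[36,-136,204,0,0,0,0],[36,-170,255,0,0,0,0]]]}}

```text
time: 9.12
tool_pos: [514.6, -162.9, 166.4]
tcp_rot: [-179.9, 0.1, 5.2]
ft_force: [0.3, -0.2, -0.9]
finger_gap: 42.1
```

>>> {"api": "carry_out", "payload": {"commands": [[[36,-30,45,20,0,0,0],[36,-54,85,60,0,0,0],[36,-54,85,110,0,0,0],[36,-54,85,110,0,0,0]]]}}

```text
time: 9.62
tool_pos: [465.7, -249.0, 52.2]
tcp_rot: [-179.6, 0.5, 5.1]
ft_force: [-0.1, 0.5, -1.4]
finger_gap: 42.0
```

Run:
```python
from h import *
c,im=snap("wrist"); s=r.sense(); print(s["tool_pos"],s["ft_force"],s["finger_gap"])
H=cv2.cvtColor(im,cv2.COLOR_BGR2HSV); mm=cv2.inRange(H,np.array((15,120,60)),np.array((28,255,255)))
p=(proj(c,[0,0,0]));go(470.5,-251.5,9.2,5.0)
print("ring top centre est",onz(c,np.array((335,357))/1.2,s["tool_pos"][2]+22))
```

```text
[ 468.17465624 -249.90072364   55.34350923] [ 0.30119064 -0.4473722  -0.89180176] 41.82413829042768
shift [ 2.4  2.  46.1] rot [-0.23  0.28  0.17] rows~ 0.7
ring top centre est [ 467.06876014 -249.04162082   77.34350923]
```

>>> {"api": "carry_out", "payload": {"commands": [[[36,3,2,20,0,0,0],[36,3,2,38,0,0,0],[36,3,2,44,0,0,0],[36,3,2,44,0,0,0],[36,3,2,44,0,0,0]]]}}

```text
time: 10.3
tool_pos: [474.3, -253.3, 14.6]
tcp_rot: [180.0, -0.1, 5.2]
ft_force: [-0.3, 0.0, -2.5]
finger_gap: 42.0
```

>>> {"api": "carry_out", "payload": {"commands": [[[36,-1,-1,3,0,0,0],[36,-1,-1,5,0,0,0],[36,-1,-1,5,0,0,0],[36,-1,-1,5,0,0,0]]]}}

```text
time: 10.8
tool_pos: [472.7, -252.2, 9.1]
tcp_rot: [180.0, -0.0, 5.2]
ft_force: [-3.3, 1.6, 5.4]
finger_gap: 42.0
```

>>> {"api": "carry_out", "payload": {"commands": [[[65,0,0,0,0,0,0],[65,0,0,0,0,0,0],[65,0,0,-30,0,0,0],[65,0,0,-85,0,0,0],[65,0,0,-140,0,0,0]]]}}

```text
time: 11.42
tool_pos: [472.2, -251.9, 149.7]
tcp_rot: [-180.0, 0.0, 5.2]
ft_force: [0.0, -0.4, 0.6]
finger_gap: 64.8
```

Run:
```python
from h import *
c,im=snap("wrist"); s=r.sense(); H=cv2.cvtColor(im,cv2.COLOR_BGR2HSV); mm=cv2.inRange(H,np.array((15,120,60)),np.array((28,255,255)))
n,l,st,ce=cv2.connectedComponentsWithStats(mm)
for i in range(1,n):
    if 500<st[i,4]<9000:
        cn=cv2.findContours((l==i).astype(np.uint8),0,1)[0][0]; M=cv2.moments(cv2.convexHull(cn)); u=np.array([M["m10"]/M["m00"],M["m01"]/M["m00"]]);print(st[i],onz(c,u,17))
mb=cv2.inRange(H,np.array((105,180,100)),np.array((130,255,255)));ys,xs=np.nonzero(mb);M=cv2.moments(cv2.convexHull(np.c_[xs,ys].astype(np.int32)));print("pad",onz(c,(M["m10"]/M["m00"],M["m01"]/M["m00"]),3))
print(s["tool_pos"])
go(662,-89.5,200,5.0)
```

```text
[ 251  164   56   61 2073] [ 468.65097044 -251.98986718   17.        ]
pad [ 471.56687856 -252.46105824    3.        ]
[ 476.02387712 -254.35804077  158.95979077]
shift [ 200.5 -147.   -40.3] rot [ 0.39 -0.49  0.2 ] rows~ 4.0
```

>>> {"api": "carry_out", "payload": {"commands": [[[50,45,-30,-20,0,0,0],[50,90,-65,-40,0,0,0],[50,135,-100,-50,0,0,0],[50,180,-133,-50,0,0,0],[50,204,-149,-50,0,0,0]]]}}

```text
time: 12.1
tool_pos: [664.0, -82.8, 198.2]
tcp_rot: [-180.0, -0.0, 5.3]
ft_force: [-0.4, -1.9, 0.4]
finger_gap: 49.7
```

>>> {"api": "carry_out", "payload": {"commands": [[[50,0,0,0,0,0,0],[50,0,0,0,0,0,0]]]}}

```text
time: 12.35
tool_pos: [661.8, -85.8, 198.1]
tcp_rot: [180.0, 0.1, 5.2]
ft_force: [0.3, -0.4, -0.5]
finger_gap: 49.8
```

Run:
```python
from h import *
c,im=snap("wrist"); s=r.sense(); H=cv2.cvtColor(im,cv2.COLOR_BGR2HSV); mm=cv2.inRange(H,np.array((0,180,80)),np.array((6,255,255)))
n,l,st,ce=cv2.connectedComponentsWithStats(mm)
for i in range(1,n):
    if 500<st[i,4]:
        u=ce[i];print(st[i],u,onz(c,u,105))
# screws on hatch (dark blobs), z=80
g=cv2.cvtColor(im,cv2.COLOR_BGR2GRAY); mk=((g<110)).astype(np.uint8);n,l,st,ce=cv2.connectedComponentsWithStats(mk)
for i in range(1,n):
    if 30<st[i,4]<250: print("screw",st[i,2:],onz(c,ce[i],80).round(1))
print(s["tool_pos"],s["tcp_rot"])
go(662,-89.5,150,5.0)
```

```text
[ 275  157   21   93 1713] [284.51663748 205.931115  ] [661.45986816 -89.69568426 105.        ]
[486 203  30  49 912] [500.72916667 226.5745614 ] [ 659.97928484 -244.43669183  105.        ]
screw [ 73  13 234] [750.8  94.6  80. ]
screw [24  5 39] [744.9 108.8  80. ]
screw [ 24  10 131] [ 752.2 -271.2   80. ]
screw [ 36  14 194] [ 745.8 -267.    80. ]
screw [11 10 86] [700.5 -16.3  80. ]
screw [11 10 85] [ 713.  -155.2   80. ]
screw [10  9 67] [611.  -24.1  80. ]
screw [10  9 67] [ 623.7 -163.3   80. ]
screw [ 80   9 207] [567.2  48.7  80. ]
screw [25  4 43] [ 583.8 -126.1   80. ]
screw [ 21  37 192] [521.1 130.7  80. ]
screw [30  4 44] [ 535.8 -119.7   80. ]
[661.65063584 -86.11819859 198.33874575] [1.79991927e+02 3.94173663e-02 5.15199755e+00]
shift [ 0.1  3.4 48.3] rot [0.01 0.04 0.15] rows~ 0.8
```

>>> {"api": "carry_out", "payload": {"commands": [[[50,0,3.5,40,0,0,0],[50,0,3.5,80,0,0,0],[50,0,3.5,98,0,0,0],[50,0,3.5,98,0,0,0],[50,0,3.5,98,0,0,0]]], "grip_force": 80}}

```text
time: 13.02
tool_pos: [663.8, -89.3, 103.0]
tcp_rot: [179.9, -0.2, 5.2]
ft_force: [0.2, -0.1, 1.6]
finger_gap: 49.9
```

>>> {"api": "carry_out", "payload": {"commands": [[[50,0,0,8,0,0,0],[50,0,0,14,0,0,0],[50,0,0,15,0,0,0],[50,0,0,15,0,0,0]]]}}

```text
time: 13.52
tool_pos: [662.5, -88.7, 85.5]
tcp_rot: [-180.0, 0.0, 5.2]
ft_force: [0.2, 0.1, 0.1]
finger_gap: 50.1
```

>>> {"api": "carry_out", "payload": {"commands": [[[20,0,0.8,0,0,0,0],[8,0,0.8,0,0,0,0],[8,0,0.8,0,0,0,0],[8,0,0.8,0,0,0,0],[8,0,0.8,0,0,0,0]]]}}

```text
time: 14.15
tool_pos: [663.0, -89.8, 86.2]
tcp_rot: [180.0, -0.0, 5.2]
ft_force: [-0.8, -1.4, 3.5]
finger_gap: 12.8
```

>>> {"api": "carry_out", "payload": {"commands": [[[8,0,0,-4,0,0,0],[8,0,0,-9,0,0,0],[8,0,0,-14,0,0,0],[8,0,0,-14,0,0,0],[8,0,0,-14,0,0,0]]]}}

```text
time: 14.78
tool_pos: [662.6, -89.6, 99.6]
tcp_rot: [-180.0, 0.0, 5.2]
ft_force: [-0.4, 0.5, -4.7]
finger_gap: 12.3
```

>>> {"api": "carry_out", "payload": {"commands": [[[8,0,-20,0,0,0,0],[8,0,-50,0,0,0,0],[8,0,-80,0,0,0,0],[8,0,-110,0,0,0,0],[8,0,-110,0,0,0,0]]]}}

```text
time: 15.4
tool_pos: [652.0, 23.5, 99.4]
tcp_rot: [-179.9, 0.0, 5.4]
ft_force: [0.5, 0.0, -5.9]
finger_gap: 12.5
```

>>> {"api": "carry_out", "payload": {"commands": [[[8,0,-25,0,0,0,0],[8,0,-50,0,0,0,0],[8,0,-64,0,0,0,0],[8,0,-64,0,0,0,0],[8,0,-64,0,0,0,0]]]}}

```text
time: 16.02
tool_pos: [647.0, 82.9, 99.7]
tcp_rot: [180.0, 0.0, 5.2]
ft_force: [0.2, -1.1, -5.0]
finger_gap: 12.8
```

>>> {"api": "carry_out", "payload": {"commands": [[[8,0,-1.5,0,0,0,0],[8,0,-2.5,0,0,0,0],[8,0,-2.5,2,0,0,0],[8,0,-2.5,3.5,0,0,0],[8,0,-2.5,3.5,0,0,0]]]}}

```text
time: 16.65
tool_pos: [646.7, 86.1, 96.2]
tcp_rot: [180.0, -0.0, 5.2]
ft_force: [-0.2, -0.2, -4.6]
finger_gap: 12.5
```

>>> {"api": "carry_out", "payload": {"commands": [[[8,0,0,1,0,0,0],[8,0,0,1.5,0,0,0],[8,0,0,1.5,0,0,0],[8,0,0,1.5,0,0,0]]]}}

```text
time: 17.15
tool_pos: [646.8, 86.1, 96.2]
tcp_rot: [180.0, -0.0, 5.2]
ft_force: [-6.9, -1.0, 5.8]
finger_gap: 12.4
```

>>> {"api": "carry_out", "payload": {"commands": [[[40,0,0,0,0,0,0],[40,0,0,0,0,0,0],[40,0,0,-10,0,0,0],[40,0,0,-50,0,0,0],[40,0,0,-100,0,0,0]]]}}

```text
time: 17.77
tool_pos: [645.9, 86.2, 195.0]
tcp_rot: [-180.0, 0.1, 5.2]
ft_force: [0.9, 0.3, 0.3]
finger_gap: 40.0
```

Run:
```python
from h import *
go(540,120,330,5.2)
```

```text
shift [-102.7  -43.3 -134.7] rot [-0.01  0.13 -0.  ] rows~ 2.8
```

>>> {"api": "carry_out", "payload": {"commands": [[[40,-30,-20,-50,0,0,0],[40,-80,-50,-85,0,0,0],[40,-125,-80,-85,0,0,0],[40,-170,-108,-85,0,0,0],[40,-213,-134,-85,0,0,0]]]}}

```text
time: 18.4
tool_pos: [421.0, 201.1, 280.9]
tcp_rot: [-180.0, -0.1, 5.2]
ft_force: [-0.5, 0.8, -0.1]
finger_gap: 39.6
```

>>> {"api": "carry_out", "payload": {"commands": [[[40,0,0,0,0,0,0],[40,0,0,0,0,0,0]]]}}

```text
time: 18.65
tool_pos: [422.9, 200.4, 280.7]
tcp_rot: [-180.0, -0.1, 5.2]
ft_force: [0.1, -0.7, 0.0]
finger_gap: 39.8
```

Run:
```python
from h import *
c,im=snap("wrist","w6",1.4); cv2.imwrite("raw_w6.png",im); np.savez("w6.npz",K=c[0],k=c[1],R=c[2],t=c[3]); s=r.sense(); print(s["tool_pos"],s["tcp_rot"])
```

```text
[423.13688767 200.15501876 280.34540021] [-1.79997022e+02 -7.27114274e-02  5.17937760e+00]
```

View pics/w6.png

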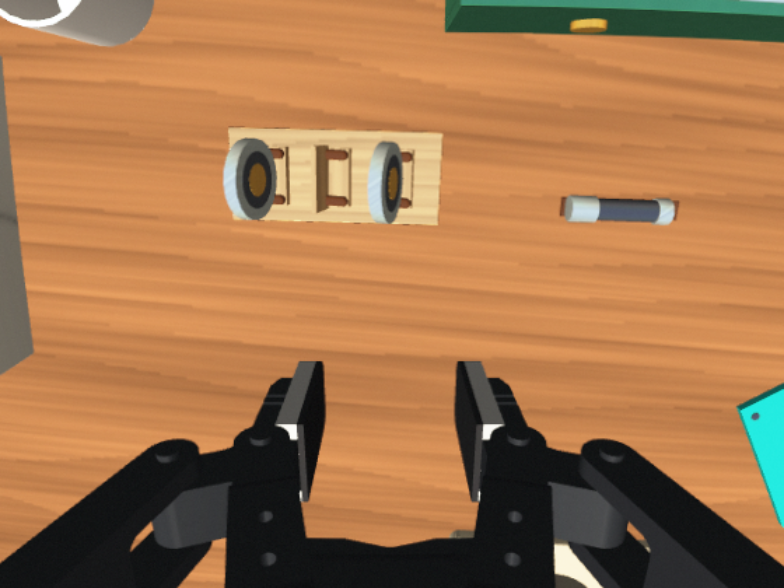

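Cradle corners at (229,126), (442,132), (438,226), (232,221); hubs of the two discs' faces at (257,180) and (393,181), both leaning left; the middle place is empty.

Run:
```python
from h import *
def ld(n): d=np.load(n+".npz"); return (d["K"],float(d["k"]),d["R"],d["t"]),cv2.imread(f"raw_{n}.png")
c1,i1=ld("w1"); c6,i6=ld("w6")
def dark(im,box):
    x0,y0,x1,y1=[int(v/1.4) for v in box]; s=im[y0:y1,x0:x1]; H=cv2.cvtColor(s,cv2.COLOR_BGR2HSV)
    m=((H[:,:,2]<75)).astype(np.uint8); n,l,st,ce=cv2.connectedComponentsWithStats(m); k=1+np.argmax(st[1:,4])
    h=cv2.convexHull(np.argwhere(l==k)[:,::-1].astype(np.int32)); M=cv2.moments(h); return np.array([M["m10"]/M["m00"]+x0,M["m01"]/M["m00"]+y0])
for n,b1,b6,h1,h6 in [("L",(20,295,68,350),(235,145,273,215),(45,324),(257,180)),("R",(130,297,170,352),(378,145,402,215),(152,328),(393,181))]:
    a,b=dark(i1,b1),dark(i6,b6); print(n,(a*1.4).round(),(b*1.4).round(),*tri(c1,a,c6,b)); print("  hub",*tri(c1,np.array(h1)/1.4,c6,np.array(h6)/1.4))
for z in (6,12,18):
    P=[onz(c6,np.array(q)/1.4,z) for q in [(229,126),(442,132),(438,226),(232,221)]]
    print(z,[np.linalg.norm(P[i]-P[(i+1)%4]).round(1) for i in range(4)],np.mean(P,0).round(1),np.degrees(np.arctan2(-(P[0]-P[1])[0],(P[0]-P[1])[1])).round(2),np.degrees(np.arctan2(-(P[3]-P[2])[0],(P[3]-P[2])[1])).round(2))
```

```text
L [ 45. 323.] [256. 179.] [451.51363254 302.60795772  41.82837935] 0.2648592224729898
  hub [451.21498869 301.73423958  43.15883367] 0.26834321390900595
R [151. 327.] [392. 183.] [457.92474571 202.22884969  42.75343274] 0.014622035350686322
  hub [458.40138187 201.11225344  43.82944093] 2.106856270973386
6 [np.float64(167.8), np.float64(74.9), np.float64(170.5), np.float64(75.8)] [454.3 248.    6. ] 3.43 3.72
12 [np.float64(165.4), np.float64(73.9), np.float64(168.1), np.float64(74.7)] [454.9 247.4  12. ] 3.43 3.72
18 [np.float64(163.0), np.float64(72.8), np.float64(165.7), np.float64(73.7)] [455.5 246.8  18. ] 3.43 3.72
```

Run:
```python
from h import *
go(456.6,223.5,130,3.6,-14.9)
```

```text
shift [ 35.2 -20.2 150.4] rot [-14.9   -0.28   1.56] rows~ 2.5
```

>>> {"api": "carry_out", "payload": {"commands": [[[32,12,-7,40,-5,0,0.5],[32,24,-14,80,-10,0,1],[32,35,-20,120,-14.9,0,1.5],[32,35,-20,150,-14.9,0,1.5],[32,35,-20,150,-14.9,0,1.5]]]}}

```text
time: 19.32
tool_pos: [454.1, 222.1, 126.4]
tcp_rot: [164.9, 0.2, 3.7]
ft_force: [-0.4, -0.3, 1.1]
finger_gap: 31.8
```

>>> {"api": "carry_out", "payload": {"commands": [[[32,0,0,0,0,0,0],[32,0,0,0,0,0,0]]]}}

```text
time: 19.58
tool_pos: [457.0, 223.6, 131.9]
tcp_rot: [165.2, -0.4, 3.7]
ft_force: [-0.2, 0.0, 0.0]
finger_gap: 32.3
```

Run:
```python
from h import *
s=r.sense(); print(s["tool_pos"],s["tcp_rot"])
c,im=snap("wrist","w7",1.2)
u=np.array([-.016,.2565,.9665]); C=np.array([457.6,206.8,41.4])
print("proj centre,top",proj(c,C)*1.2,proj(c,C+30*u)*1.2)
go(*(C+5*u),3.6,-14.9)
```

```text
[456.97889594 223.62615474 131.89095361] [165.19329282  -0.38008602   3.6532984 ]
proj centre,top [322.93252574 248.47041129] [321.40374811 266.52910499]
shift [-0.8 -6.8 86.6] rot [-0.09 -0.38 -0.03] rows~ 1.4
```

View pics/w7.png

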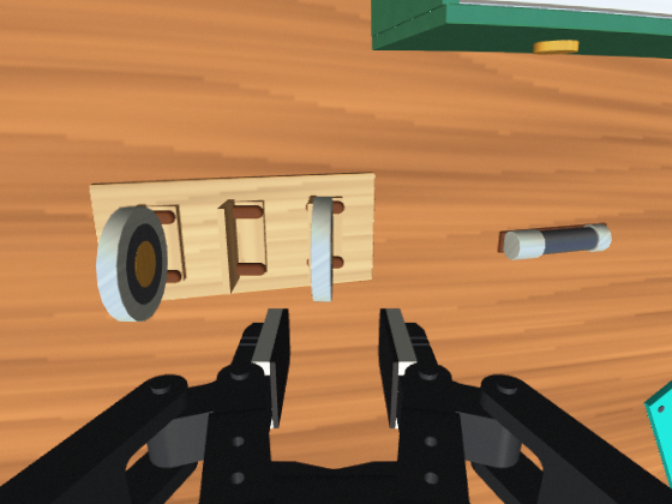

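Disc R appears exactly edge-on at (312–333, 197–302), matching the predicted centre (323,248), so lean and yaw fit. Descending along the lean.

>>> {"api": "carry_out", "payload": {"commands": [[[32,-1,-7,20,0,0,0],[32,-1,-7,50,0,0,0],[32,-1,-7,75,0,0,0],[32,-1,-7,86,0,0,0],[32,-1,-7,86,0,0,0]]], "grip_force": 50}}

```text
time: 20.25
tool_pos: [455.8, 207.9, 45.0]
tcp_rot: [165.1, -0.2, 3.7]
ft_force: [-0.4, 0.0, 0.7]
finger_gap: 32.1
```

>>> {"api": "carry_out", "payload": {"commands": [[[32,0,0,0,0,0,0],[20,0,0,0,0,0,0],[6,0,0,0,0,0,0],[4,0,0,0,0,0,0],[4,0,0,0,0,0,0]]]}}

```text
time: 20.88
tool_pos: [456.4, 207.9, 45.8]
tcp_rot: [165.1, -0.3, 3.7]
ft_force: [0.5, -2.9, 7.1]
finger_gap: 8.7
```

>>> {"api": "carry_out", "payload": {"commands": [[[4,0,0,-10,0,0,0],[4,0,0,-40,0,0,0],[4,0,0,-80,0,0,0],[4,0,0,-120,0,0,0],[4,0,0,-120,0,0,0]]]}}

```text
time: 21.5
tool_pos: [455.4, 241.2, 165.0]
tcp_rot: [165.3, -0.6, 3.8]
ft_force: [0.9, 1.1, -1.3]
finger_gap: 8.6
```

Run:
```python
from h import *
s=r.sense(); print(s["tool_pos"],s["tcp_rot"],s["finger_gap"],s["ft_force"])
c,im=snap("wrist","w8",1.2)
go(662,-89.7,180,5.15)
```

```text
[455.35708484 241.20574488 165.00055837] [165.33774817  -0.56056602   3.77314574] 8.62757560711934 [ 0.89842271  1.14860294 -1.30649183]
shift [185.8 335.6  71.7] rot [14.77 -0.19 -1.43] rows~ 6.2
```

View pics/w8.png

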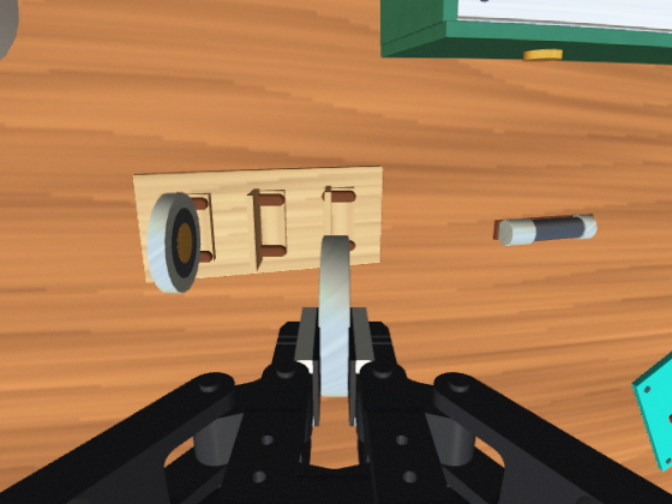

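Disc held squarely between the fingers at (335,316). Carrying it over slot 2.

>>> {"api": "carry_out", "payload": {"commands": [[[4,26,46,5,4,0,-0.4],[4,53,95,15,9,0,-0.9],[4,80,144,26,14.8,0,-1.4],[4,106,192,36,14.8,0,-1.4],[4,133,240,46,14.8,0,-1.4]]]}}

```text
time: 22.18
tool_pos: [601.3, 1.9, 176.6]
tcp_rot: [180.0, 0.1, 5.0]
ft_force: [1.7, 1.1, -1.1]
finger_gap: 8.5
```

Run:
```python
from h import *
go(662,-89.7,180,5.15)
```

```text
shift [52.5 96.6 -3.4] rot [ 0.05  0.15 -0.14] rows~ 1.8
```

>>> {"api": "carry_out", "payload": {"commands": [[[4,25,45,-3,0,0,0],[4,50,90,-3,0,0,0],[4,53,97,-3,0,0,0],[4,53,97,-3,0,0,0],[4,53,97,-3,0,0,0]]]}}

```text
time: 22.8
tool_pos: [662.4, -86.4, 180.8]
tcp_rot: [180.0, 0.1, 5.2]
ft_force: [-0.4, 0.3, -1.8]
finger_gap: 8.9
```

Run:
```python
from h import *
s=r.sense(); print(s["tool_pos"],s["tcp_rot"],s["finger_gap"],s["ft_force"])
c,im=snap("wrist","w9",1.2); np.savez("w9.npz",K=c[0],k=c[1],R=c[2],t=c[3])
go(662,-89.7,90,5.1)
S=np.array([662,-89.7]);ey=np.array([-.0889,.996])
for k in(-44,0,44): print(k,S+k*ey,(proj(c,[*(S+k*ey),40])*1.2).round())
```

```text
[662.38225765 -86.37249202 180.81261231] [1.79953331e+02 7.07245026e-02 5.15243466e+00] 8.85402138878844 [-0.38773661  0.25913356 -1.7983035 ]
shift [-0.8  3.2 91.3] rot [0.07 0.03 0.07] rows~ 1.5
-44 [ 665.9116 -133.524 ] [405. 225.]
0 [662.  -89.7] [339. 225.]
44 [658.0884 -45.876 ] [274. 225.]
```

View pics/w9.png

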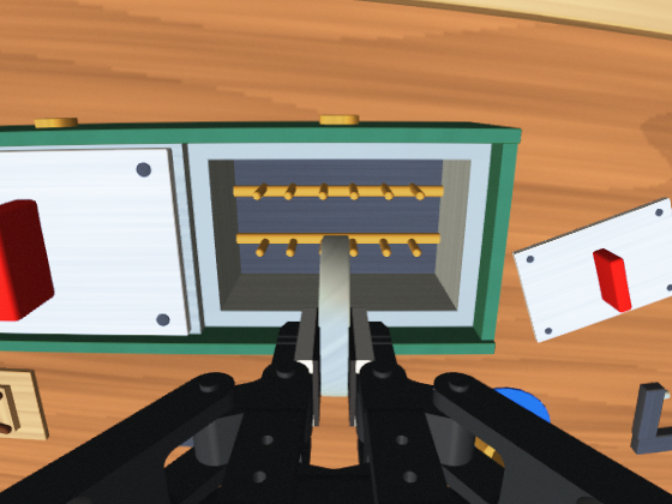

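Well is open: tine pairs straddle columns 275, 338, 403 (predicted slots 274, 339, 405) – agreement within 1 mm. Rails at rows 190 and 239.

>>> {"api": "carry_out", "payload": {"commands": [[[4,-0.5,3.2,30,0,0,0],[4,-0.5,3.2,60,0,0,0],[4,-0.5,3.2,90,0,0,0],[4,-0.5,3.2,90,0,0,0],[4,-0.5,3.2,90,0,0,0]]]}}

```text
time: 23.48
tool_pos: [663.6, -90.5, 93.2]
tcp_rot: [179.9, -0.1, 5.1]
ft_force: [0.4, -0.3, -1.0]
finger_gap: 8.9
```

Run:
```python
from h import *
s=r.sense(); print(s["tool_pos"],s["tcp_rot"],s["finger_gap"],s["ft_force"])
d=np.load("w9.npz"); c=(d["K"],float(d["k"]),d["R"],d["t"])
for z in (8,15,25):
    a,b=onz(c,np.array((338,190))/1.2,z),onz(c,np.array((338,239))/1.2,z); print(z,a.round(1),b.round(1),((a+b)/2).round(1))
print("disc rows",onz(c,np.array((335,236))/1.2,175.8),onz(c,np.array((335,396))/1.2,175.8))
go(662,-89.7,45,5.1)
```

```text
[663.63753703 -90.52717295  93.23926971] [ 1.79876244e+02 -1.00545809e-01  5.14496692e+00] 8.895827315839863 [ 0.41350347 -0.34382958 -0.99210229]
8 [679.9 -87.5   8. ] [642.7 -91.    8. ] [661.3 -89.2   8. ]
15 [681.1 -87.3  15. ] [644.8 -90.7  15. ] [663. -89.  15.]
25 [683.  -87.1  25. ] [647.8 -90.3  25. ] [665.4 -88.7  25. ]
disc rows [694.12507852 -83.57822294 175.8       ] [626.61142353 -89.70057086 175.8       ]
shift [-1.6 -1.1 48.2] rot [ 0.12 -0.1   0.04] rows~ 0.8
```

>>> {"api": "carry_out", "payload": {"commands": [[[4,-1,-0.8,15,0,0,0],[4,-1,-0.8,30,0,0,0],[4,-1,-0.8,36,0,0,0],[4,-1,-0.8,36,0,0,0],[4,-1,-0.8,36,0,0,0]]]}}

```text
time: 24.1
tool_pos: [662.3, -90.6, 56.0]
tcp_rot: [179.9, -0.0, 5.1]
ft_force: [0.4, 0.2, -0.9]
finger_gap: 9.0
```

>>> {"api": "carry_out", "payload": {"commands": [[[4,0,-0.8,5,0,0,0],[4,0,-0.8,9,0,0,0],[4,0,-0.8,10,0,0,0],[4,0,-0.8,10,0,0,0]]]}}

```text
time: 24.6
tool_pos: [661.8, -89.7, 45.4]
tcp_rot: [179.9, 0.0, 5.1]
ft_force: [-0.1, -0.0, -2.2]
finger_gap: 8.6
```

>>> {"api": "carry_out", "payload": {"commands": [[[4,0,0,1.5,0,0,0],[4,0,0,3,0,0,0],[4,0,0,3,0,0,0]]]}}

```text
time: 24.98
tool_pos: [662.2, -89.8, 43.2]
tcp_rot: [179.9, -0.0, 5.1]
ft_force: [-1.3, -0.8, 1.5]
finger_gap: 8.6
```

>>> {"api": "carry_out", "payload": {"commands": [[[4,0,0,0.7,0,0,0],[15,0,0,0.7,0,0,0],[25,0,0,0.7,0,0,0],[25,0,0,0.7,0,0,0],[25,0,0,0.7,0,0,0]]]}}

```text
time: 25.6
tool_pos: [661.9, -89.7, 41.8]
tcp_rot: [179.9, -0.0, 5.1]
ft_force: [0.2, 0.5, 0.2]
finger_gap: 25.0
```

>>> {"api": "carry_out", "payload": {"commands": [[[25,0,0,-20,0,0,0],[25,0,0,-50,0,0,0],[25,0,0,-90,0,0,0],[25,0,0,-130,0,0,0],[25,0,0,-130,0,0,0]]]}}

```text
time: 26.22
tool_pos: [665.1, -90.1, 179.3]
tcp_rot: [179.7, -0.6, 5.1]
ft_force: [-0.2, -0.2, -0.0]
finger_gap: 25.1
```

Run:
```python
from h import *
s=r.sense(); print(s["tool_pos"],s["tcp_rot"],s["finger_gap"],s["ft_force"])
c,im=snap("wrist","w10",1.2)
u=np.array([-.016,.2565,.9665]); C=np.array([451.2,307.3,40.7]); print(proj(c,(662,-89.7,68))*1.2,proj(c,(662,-89.7,38))*1.2)
go(*(C+90*u),3.6,-14.9)
```

```text
[665.08418362 -90.11722266 179.32118784] [179.72725353  -0.57779643   5.09827648] 25.144929897908327 [-0.22746362 -0.21227282 -0.03282435]
[332.58374234 243.57158274] [332.52141565 230.75878424]
shift [-176.1 -437.7   46. ] rot [-14.7   -0.56   1.44] rows~ 7.6
```

View pics/w10.png

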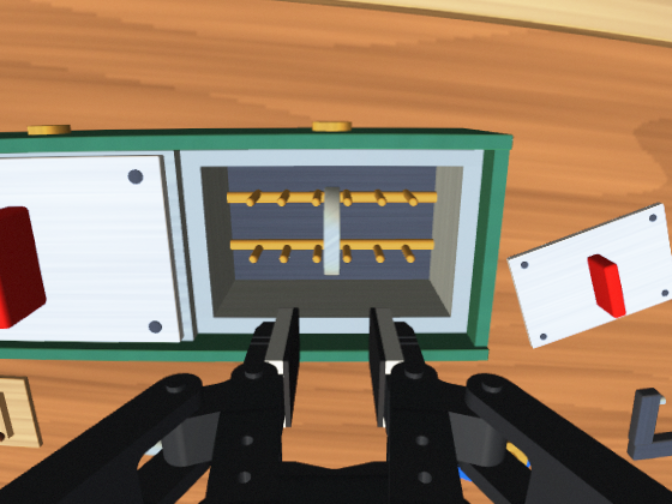

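Disc 2-of-slots stands upright in the middle slot at (331,187–274). Going for the other disc.

>>> {"api": "carry_out", "payload": {"commands": [[[32,-22,-55,0,0,0,0],[32,-44,-109,0,0,0,0],[32,-66,-164,0,0,0,0],[32,-88,-218,0,0,0,0],[32,-110,-273,0,0,0,0]]]}}

```text
time: 26.9
tool_pos: [526.3, 174.0, 170.7]
tcp_rot: [179.9, 0.1, 5.1]
ft_force: [0.3, 1.0, 0.4]
finger_gap: 31.9
```

>>> {"api": "carry_out", "payload": {"commands": [[[32,-22,-55,10,-5,0,0.5],[32,-44,-109,20,-10,0,1],[32,-66,-164,30,-14.8,-0.2,1.4],[32,-66,-164,30,-14.8,-0.2,1.4],[32,-66,-164,30,-14.8,-0.2,1.4]]]}}

```text
time: 27.52
tool_pos: [447.2, 330.0, 140.3]
tcp_rot: [165.0, 0.1, 3.8]
ft_force: [0.2, -0.7, 0.6]
finger_gap: 32.0
```

Run:
```python
from h import *
s=r.sense(); print(s["tool_pos"],s["tcp_rot"])
c,im=snap("wrist","w11",1.2)
u=np.array([-.016,.2565,.9665]); C=np.array([451.2,307.3,40.7])
print("proj centre,top",proj(c,C)*1.2,proj(c,C+30*u)*1.2)
go(*(C+5*u),3.6,-14.9)
```

```text
[447.1514088  330.04263284 140.29502066] [1.65041367e+02 8.35027487e-02 3.78589339e+00]
proj centre,top [328.98352846 236.95994311] [328.41269988 253.30725326]
shift [ 1.9 -4.4 97.5] rot [0.02 0.01 0.07] rows~ 1.6
```

View pics/w11.png

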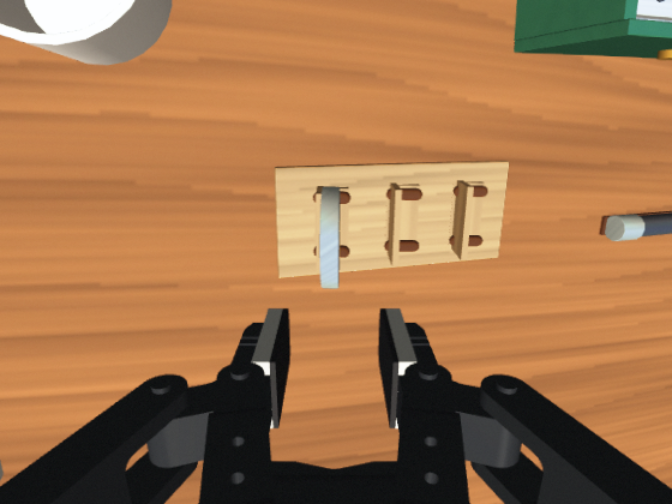

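Disc L edge-on at (330,237), as predicted (329,237).

>>> {"api": "carry_out", "payload": {"commands": [[[32,1.5,-4.4,20,0,0,0],[32,1.5,-4.4,50,0,0,0],[32,1.5,-4.4,80,0,0,0],[32,1.5,-4.4,97,0,0,0],[32,1.5,-4.4,97,0,0,0]]]}}

```text
time: 28.2
tool_pos: [450.0, 307.6, 44.6]
tcp_rot: [165.0, 0.2, 3.6]
ft_force: [-0.4, 0.0, -0.1]
finger_gap: 32.1
```

>>> {"api": "carry_out", "payload": {"commands": [[[32,0,0,0,0,0,0],[20,0,0,0,0,0,0],[6,0,0,0,0,0,0],[4,0,0,0,0,0,0],[4,0,0,0,0,0,0]]]}}

```text
time: 28.82
tool_pos: [451.4, 309.2, 47.7]
tcp_rot: [165.0, -0.1, 3.7]
ft_force: [0.3, -5.3, 4.8]
finger_gap: 8.9
```

>>> {"api": "carry_out", "payload": {"commands": [[[4,0,0,-10,0,0,0],[4,0,0,-40,0,0,0],[4,0,0,-80,0,0,0],[4,0,0,-120,0,0,0],[4,0,0,-120,0,0,0]]]}}

```text
time: 29.45
tool_pos: [450.5, 343.2, 166.9]
tcp_rot: [165.4, -0.4, 3.8]
ft_force: [1.2, -0.3, -2.2]
finger_gap: 9.0
```

Run:
```python
from h import *
s=r.sense(); print(s["tool_pos"],s["finger_gap"])
go(658.1,-45.9,190,5.15)
```

```text
[450.49127837 343.19982809 166.8947219 ] 8.971385433109978
shift [181.8 394.4  80. ] rot [14.6  -0.2  -1.43] rows~ 7.1
```

>>> {"api": "carry_out", "payload": {"commands": [[[4,24,52,5,4,0,-0.4],[4,48,105,12,9,0,-0.9],[4,73,158,22,14.6,0,-1.4],[4,97,210,33,14.6,0,-1.4],[4,121,263,43,14.6,0,-1.4]]]}}

```text
time: 30.08
tool_pos: [586.3, 81.3, 187.2]
tcp_rot: [179.7, 0.3, 5.0]
ft_force: [0.9, 0.9, -2.2]
finger_gap: 8.9
```

Run:
```python
from h import *
go(658.1,-45.9,190,5.15)
```

```text
shift [ 60.4 133.   -2.4] rot [ 0.27  0.26 -0.13] rows~ 2.3
```

>>> {"api": "carry_out", "payload": {"commands": [[[4,25,55,-2,0,0,0],[4,50,110,-2,0,0,0],[4,60,133,-2,0,0,0],[4,60,133,-2,0,0,0],[4,60,133,-2,0,0,0]]]}}

```text
time: 30.7
tool_pos: [657.2, -42.9, 189.6]
tcp_rot: [179.8, 0.3, 5.1]
ft_force: [0.8, 0.3, -1.4]
finger_gap: 8.3
```

Run:
```python
from h import *
s=r.sense(); print(s["tool_pos"],s["tcp_rot"],s["finger_gap"])
go(658.1,-45.9,95,5.1)
```

```text
[657.16186913 -42.91834521 189.58848584] [179.75605137   0.28973848   5.07795135] 8.293787032783447
shift [ 1.1  2.7 94.6] rot [ 0.24  0.29 -0.02] rows~ 1.5
```

>>> {"api": "carry_out", "payload": {"commands": [[[4,0.5,2.7,30,0.2,0,0],[4,0.5,2.7,60,0.2,0,0],[4,0.5,2.7,92,0.2,0,0],[4,0.5,2.7,92,0.2,0,0],[4,0.5,2.7,92,0.2,0,0]]]}}

```text
time: 31.32
tool_pos: [658.9, -46.0, 100.2]
tcp_rot: [179.9, 0.1, 5.1]
ft_force: [0.7, -0.4, -1.9]
finger_gap: 8.7
```

>>> {"api": "carry_out", "payload": {"commands": [[[4,0,0,0,0,0,0],[4,0,0,10,0,0,0],[4,0,0,15,0,0,0],[4,0,0,15,0,0,0]]]}}

```text
time: 31.82
tool_pos: [657.6, -46.8, 82.7]
tcp_rot: [179.9, 0.3, 5.1]
ft_force: [-0.1, -0.0, -2.5]
finger_gap: 8.8
```

Run:
```python
from h import *
s=r.sense(); print(s["tool_pos"],s["tcp_rot"],s["finger_gap"],s["ft_force"])
go(658.1,-45.9,60,5.1)
```

```text
[657.59007635 -46.82795821  82.68117895] [179.92708102   0.29297683   5.0619173 ] 8.771775323036458 [-0.14465833 -0.04825197 -2.49863061]
shift [ 0.7 -0.9 22.7] rot [ 0.07  0.29 -0.04] rows~ 0.4
```

>>> {"api": "carry_out", "payload": {"commands": [[[4,0.4,-0.9,2,0,0,0],[4,0.4,-0.9,12,0,0,0],[4,0.4,-0.9,24,0,0,0],[4,0.4,-0.9,32,0,0,0],[4,0.4,-0.9,32,0,0,0]]]}}

```text
time: 32.45
tool_pos: [657.5, -45.8, 50.2]
tcp_rot: [179.9, 0.3, 5.1]
ft_force: [0.3, -0.8, -2.5]
finger_gap: 8.9
```

>>> {"api": "carry_out", "payload": {"commands": [[[4,0,0,2,0,0,0],[4,0,0,4,0,0,0],[4,0,0,4,0,0,0]]]}}

```text
time: 32.83
tool_pos: [658.6, -46.0, 47.9]
tcp_rot: [179.9, 0.2, 5.1]
ft_force: [0.5, -0.1, -1.4]
finger_gap: 8.5
```

>>> {"api": "carry_out", "payload": {"commands": [[[4,0,0,1,0,0,0],[4,0,0,2,0,0,0],[4,0,0,2,0,0,0]]]}}

```text
time: 33.2
tool_pos: [658.5, -46.0, 45.7]
tcp_rot: [179.9, 0.2, 5.1]
ft_force: [0.0, 1.2, -2.2]
finger_gap: 8.6
```

>>> {"api": "carry_out", "payload": {"commands": [[[4,0,0,1,0,0,0],[4,0,0,1.5,0,0,0],[4,0,0,1.5,0,0,0]]]}}

```text
time: 33.58
tool_pos: [658.8, -46.0, 45.1]
tcp_rot: [179.9, 0.2, 5.1]
ft_force: [-4.3, 1.0, 5.1]
finger_gap: 8.5
```

Landed (force reversed). Releasing to 25 mm and rising.

>>> {"api": "carry_out", "payload": {"commands": [[[15,0,0,0,0,0,0],[25,0,0,0,0,0,0],[25,0,0,0,0,0,0],[25,0,0,0,0,0,0]]]}}

```text
time: 34.08
tool_pos: [658.5, -46.0, 44.1]
tcp_rot: [179.9, 0.2, 5.1]
ft_force: [0.2, 0.4, 0.5]
finger_gap: 24.8
```

>>> {"api": "carry_out", "payload": {"commands": [[[25,0,0,-20,0,0,0],[25,0,0,-50,0,0,0],[25,0,0,-90,0,0,0],[25,0,0,-130,0,0,0],[25,0,0,-130,0,0,0]]]}}

```text
time: 34.7
tool_pos: [662.2, -46.2, 181.6]
tcp_rot: [179.8, -0.4, 5.1]
ft_force: [-1.0, -0.6, 0.5]
finger_gap: 25.2
```

Run:
```python
from h import *
c,im=snap("wrist","w12",1.2); s=r.sense(); print(s["tool_pos"],s["tcp_rot"],s["finger_gap"])
go(646.5,86.2,170,5.15)
```

```text
[660.86886386 -45.97719705 178.63956278] [ 1.79819531e+02 -1.65213572e-01  5.07172773e+00] 25.17642306688122
shift [  -2.7 -133.     8.2] rot [ 0.18 -0.17 -0.08] rows~ 2.1
```

View pics/w12.png

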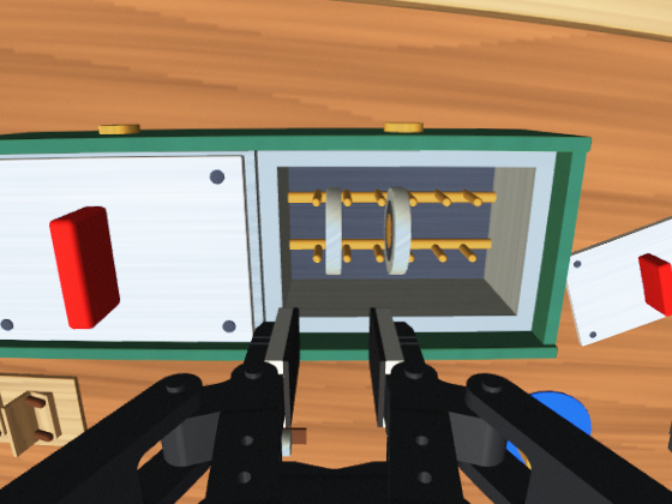

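Both discs stand upright in slots 3 and 2, at (333,232) and (398,232). Now back to the hatch rib.

>>> {"api": "carry_out", "payload": {"commands": [[[50,-1,-45,0,0.2,0,0],[50,-2,-90,0,0.2,0,0],[50,-2.5,-133,0,0.2,0,0],[50,-2.5,-133,0,0.2,0,0],[50,-2.5,-133,0,0.2,0,0]]], "grip_force": 80}}

```text
time: 35.38
tool_pos: [644.3, 86.2, 173.4]
tcp_rot: [-179.9, 0.3, 5.1]
ft_force: [0.1, -1.2, -0.1]
finger_gap: 50.0
```

Run:
```python
from h import *
c,im=snap("wrist"); s=r.sense(); H=cv2.cvtColor(im,cv2.COLOR_BGR2HSV); mm=cv2.inRange(H,np.array((0,180,80)),np.array((6,255,255)))
n,l,st,ce=cv2.connectedComponentsWithStats(mm)
for i in range(1,n):
    if 500<st[i,4]: print(st[i],onz(c,ce[i],115))
print(s["tool_pos"],s["tcp_rot"]); go(646.5,86.2,96,5.15)
```

```text
[ 267  164   24  107 2271] [645.76713615  86.62585886 115.        ]
[644.45123109  85.69791601 173.57441963] [-179.9209371     0.24600097    5.04478558]
shift [ 2.4 -0.2 77.6] rot [-0.08  0.25 -0.11] rows~ 1.2
```

>>> {"api": "carry_out", "payload": {"commands": [[[50,1.5,-0.5,30,0,0,0.1],[50,1.5,-0.5,60,0,0,0.1],[50,1.5,-0.5,76,0,0,0.1],[50,1.5,-0.5,76,0,0,0.1],[50,1.5,-0.5,76,0,0,0.1]]]}}

```text
time: 36.05
tool_pos: [646.9, 87.0, 99.5]
tcp_rot: [-179.9, 0.1, 4.9]
ft_force: [0.2, -0.5, -0.9]
finger_gap: 49.4
```

>>> {"api": "carry_out", "payload": {"commands": [[[20,0,0,0,0,0,0],[8,0,0,0,0,0,0],[8,0,0,0,0,0,0],[8,0,0,0,0,0,0],[8,0,0,0,0,0,0]]]}}

```text
time: 36.67
tool_pos: [646.8, 86.7, 99.6]
tcp_rot: [-179.9, 0.1, 5.0]
ft_force: [-1.5, -2.5, 7.0]
finger_gap: 11.9
```

>>> {"api": "carry_out", "payload": {"commands": [[[8,0,0,-1.5,0,0,0],[8,0,0,-3,0,0,0],[8,0,0,-3,0,0,0]]]}}

```text
time: 37.05
tool_pos: [645.5, 86.7, 100.2]
tcp_rot: [-179.9, 0.3, 5.0]
ft_force: [3.2, -4.3, -5.3]
finger_gap: 12.2
```

>>> {"api": "carry_out", "payload": {"commands": [[[8,0,20,0,0,0,0],[8,0,50,0,0,0,0],[8,0,80,0,0,0,0],[8,0,110,0,0,0,0],[8,0,110,0,0,0,0]]]}}

```text
time: 37.67
tool_pos: [654.8, -25.4, 100.2]
tcp_rot: [-179.9, 0.3, 4.8]
ft_force: [-0.8, 0.8, -4.2]
finger_gap: 12.2
```

>>> {"api": "carry_out", "payload": {"commands": [[[8,0,0,0,0,0,0],[8,0,0,0,0,0,0]]]}}

```text
time: 37.92
tool_pos: [655.1, -21.6, 100.6]
tcp_rot: [-179.9, 0.2, 5.0]
ft_force: [0.5, -0.7, -5.0]
finger_gap: 12.1
```

Run:
```python
from h import *
s=r.sense(); print(s["tool_pos"],s["tcp_rot"],s["ft_force"]); go(661.9,-89.7,102.6,5.1)
```

```text
[655.10423417 -21.64162743 100.58358172] [-179.86455988    0.22846525    5.01054428] [ 0.47534922 -0.68256968 -5.04754927]
shift [ 0.8 68.4 -2.2] rot [-0.14  0.23 -0.09] rows~ 1.1
```

>>> {"api": "carry_out", "payload": {"commands": [[[8,0,15,-1.5,0,0,0],[8,0.5,40,-1.5,0,0,0],[8,1,60,-1.5,0,0,0],[8,1,68,-1.5,0,0,0],[8,1,68,-1.5,0,0,0]]]}}

```text
time: 38.55
tool_pos: [662.2, -90.8, 102.1]
tcp_rot: [-179.9, 0.2, 4.9]
ft_force: [-0.8, 0.1, -5.0]
finger_gap: 12.1
```

>>> {"api": "carry_out", "payload": {"commands": [[[8,0,0,0,0,0,0],[8,0,0,0,0,0,0]]]}}

```text
time: 38.8
tool_pos: [662.4, -89.4, 102.3]
tcp_rot: [-179.9, 0.2, 5.0]
ft_force: [1.4, -0.3, -5.0]
finger_gap: 12.5
```

>>> {"api": "carry_out", "payload": {"commands": [[[8,0,0.3,4,0,0,0.1],[8,0,0.3,8,0,0,0.1],[8,0,0.3,11,0,0,0.1],[8,0,0.3,11,0,0,0.1],[8,0,0.3,11,0,0,0.1]]]}}

```text
time: 39.42
tool_pos: [662.4, -90.3, 91.3]
tcp_rot: [-179.9, 0.2, 4.9]
ft_force: [0.0, 0.1, -5.3]
finger_gap: 12.0
```

>>> {"api": "carry_out", "payload": {"commands": [[[8,0,0,1,0,0,0],[8,0,0,2,0,0,0],[8,0,0,2,0,0,0]]]}}

```text
time: 39.8
tool_pos: [662.5, -90.3, 89.6]
tcp_rot: [-179.9, 0.2, 4.9]
ft_force: [-0.4, -0.3, -2.1]
finger_gap: 12.3
```

Seated height reached with the weight partly off; release and rise, then check.

>>> {"api": "carry_out", "payload": {"commands": [[[8,0,0,0.7,0,0,0],[25,0,0,0.7,0,0,0],[45,0,0,0.7,0,0,0],[45,0,0,0,0,0,0],[45,0,0,-20,0,0,0]]]}}

```text
time: 40.42
tool_pos: [660.9, -90.0, 107.9]
tcp_rot: [-179.8, 0.4, 4.9]
ft_force: [1.0, 0.3, -0.6]
finger_gap: 44.9
```

>>> {"api": "carry_out", "payload": {"commands": [[[45,0,0,-40,0,0,0],[45,0,0,-90,0,0,0],[45,-40,0,-120,0,0,0],[45,-80,0,-150,0,0,0],[45,-80,0,-150,0,0,0]]]}}

```text
time: 41.05
tool_pos: [583.5, -98.0, 265.6]
tcp_rot: [179.9, -0.3, 4.8]
ft_force: [0.7, 0.3, 0.2]
finger_gap: 44.7
```

>>> {"api": "carry_out", "payload": {"commands": [[[45,0,0,0,0,0,0],[45,0,0,0,0,0,0],[45,0,0,0,0,0,0]]]}}

```text
time: 41.42
tool_pos: [583.2, -97.1, 258.2]
tcp_rot: [-179.9, 0.3, 4.9]
ft_force: [-0.4, 1.3, 0.1]
finger_gap: 44.7
```

Run:
```python
from h import *
c,im=snap("wrist","w13",1.2); s=r.sense(); print(s["tool_pos"],s["finger_gap"],s["ft_force"])
g=cv2.cvtColor(im,cv2.COLOR_BGR2GRAY); mk=((g<110)).astype(np.uint8);n,l,st,ce=cv2.connectedComponentsWithStats(mk)
for i in range(1,n):
    if 30<st[i,4]<200 and max(st[i,2:4])<16: print("screw",onz(c,ce[i],80).round(1))
H=cv2.cvtColor(im,cv2.COLOR_BGR2HSV)
for nm,lo,hi,z in [("red",(0,180,80),(6,255,255),105),("brass",(15,120,60),(28,255,255),17),("blue",(105,180,100),(130,255,255),3)]:
    n,l,st,ce=cv2.connectedComponentsWithStats(cv2.inRange(H,np.array(lo),np.array(hi)))
    for i in range(1,n):
        if 300<st[i,4]<12000:
            cn=cv2.findContours((l==i).astype(np.uint8),0,1)[0][0]; M=cv2.moments(cv2.convexHull(cn)); print(nm,st[i],onz(c,(M["m10"]/M["m00"],M["m01"]/M["m00"]),z).round(1))
```

```text
[583.1523939  -97.11231827 258.28160042] 45.16879435222109 [-0.11588218  0.01827985 -0.95190607]
screw [ 712.2 -155.7   80. ]
screw [700.2 -16.5  80. ]
screw [611.  -24.2  80. ]
screw [ 622.8 -163.3   80. ]
red [ 270   43   18   81 1389] [662.7 -89.7 105. ]
red [465 112  28  44 800] [ 638.7 -255.9  105. ]
brass [  0 224  27  48 746] [455.7 210.4  17. ]
brass [ 381  248   43   42 1202] [ 469. -252.   17.]
blue [ 359  225   80   73 2947] [ 472.3 -252.     3. ]
```

View pics/w13.png

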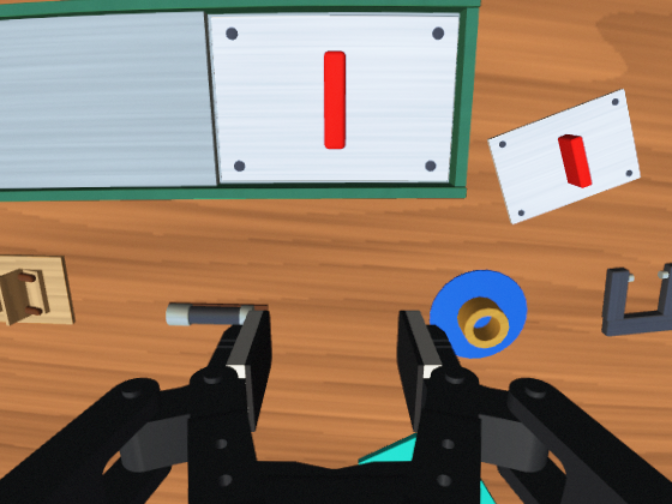

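Hatch shut: its screws are within 1 mm of where they were at the start. The ring stands on the pad, about 3 mm off centre. Handing in.

```bash
python3 -c "
from bench import r
print(r.hand_in())"
```

```text
the job is handed in; nothing more can be done
None
```

I did the whole job in order and handed it in at about 41 s of robot time; no verdict was reported. Two discs were present; the cradle's middle place was empty.

- **Ring:** it is on the blue pad, about 3 mm off centre in the last picture.
- **Hatch:** I slid it to the far stop, and it lay there let go while I placed the discs. I then slid it back and let it down. In the last check its four screws were within 1 mm of where they started.
- **Discs:** both were seen standing upright in the well, in the middle slot and the one next to the run-out, just before the hatch closed. I could not check them after that.
- **Bystanders:** the plug and snap gauges showed no sign of being moved in the last view. The mug was in view and undisturbed shortly before the second disc was gripped; I did not check it again.

**One disagreement:** the fingertips were about 25 mm farther back than the stated 19 mm ahead of the TCP. My first two grips on the ring missed because of this, so I set the later grip heights from the actual contact heights. The finger reading was also 1 to 3 mm below the true widths of the things gripped.

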